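Slide the gear into the V-stop and hold it down with the sprung lever

ROBOT

A 6-joint arm with a two-finger parallel gripper is mounted at the origin on the work surface. World frame = base frame: x ahead of the robot, y to its left, z up, the work surface at z = 0. Lengths are in mm, angles in degrees, forces in N, time in s.
With the tool pointing down it reaches from about 300 to 850 mm from the base axis. Payload 4.2 kg.
Tool frame: the origin (TCP) lies on the centre line of the jaws, within the pads' length; the fingertips stand 11 mm ahead of it and the grasp point (between the pads) lies 8 mm behind it; z points along the fingers, y is the line along which they close (so a half turn about z gives the same grasp; the last joint's range is limited). The gripper opens to 91 mm and grips with 3 to 60 N. Pads are 32 mm wide; open, the fingers measure 118 mm over their backs; the gripper's body (76 mm by 178 mm) begins 60 mm behind the grasp point.
Start: joints at [-64.229, 18.312, 89.639, -0, 72.044, -1.146], TCP at [260.312, -512.718, 224.976] pointing down, gripper open.
Joint ranges: [-177.97, 177.97], [-48.28, 115.42], [12.27, 149.76], [-77.06, 257.06], [2.81, 150.46], [-146.56, 146.56]. Speed limits (degrees/s): [147.25, 147.25, 180, 180, 180, 180].

INTERFACE

Orientations are given as [roll, pitch, yaw] about the fixed x, y, z axes, in that order (R = Rz(yaw) Ry(pitch) Rx(roll)).
In Python, from workcell import env, grab_frame, camera_model, models gives the robot as it stands.
- The arm moves only by the shell command python3 -m crank 'ROWS' [FORCE]. ROWS is text: rows parted by semicolons, each of 7 numbers parted by spaces: the closure, from -1 (fully open) to 1 (shut), so that 0 is half open, then the shift along the tool's x, y, z in mm, then the turn, a rotation vector about the tool's x, y, z in degrees. A call has 1 to 10 rows; each row shifts and turns the commanded pose from where the row before left it, along the tool's axes as they then stand; what a row does not reach is not made up. A row lasts 1/8 s, in which the tool goes at most 62.5 mm and 10.7 degrees, less where a joint would pass 70% of its speed; a pose out of reach is approached as far as the arm can. A call is refused whole if a number of a shift passes 62.5 or a number of a turn 10.7, either way. A call with a gripper value outside its range is refused whole. The fingers move at their own pace and stop on an object; FORCE is the grip in N (left out, the last holds). Time passes only in rows, so rows that do not move let the fingers close. It gives the time, the measured TCP pose, the force, the opening and the grip force at its end, in the units of the state.
- env.state(): the state, without advancing time (a new reading comes with each control period).
- grab_frame(name): name is "scene" or "side" or "wrist"; returns the picture (384x512x3 uint8, blue, green, red); there is no depth.
- camera_model(name): a dict with "K" (3x3 intrinsics, pixels), "R" (3x3) and "t" (3): a world point X has camera coordinates R X + t; the wrist camera has in their place "mount" (4x4, takes a point from camera to tool coordinates, whose origin is the TCP and whose axes are the flange's). Camera axes: x right, y down, z forward; pixel columns grow to the right and rows downward; lengths in mm; the calibration is good to about 2 mm. A picture is of the moment at which its call begins: read the wrist's pose just before it. camera_model takes no time and is no camera call.
- env.job_done(): hands the job in; it is judged then, once.
Trained networks look in the newest picture that a camera, given by its name, has taken for a name from the list of things; names that differ only in an ending like _2 or _b are one class to them, and where a whole thing is asked for, a point or a joint stands for the part that bears it (a point fixed in the world has none). Each returns a list of dicts, best first, with "p" (0 to 1); they miss things now and then, are a little off and sometimes report something else, mostly with a low value. They report only what shows in the picture. A call takes as long as a camera call. They do not tell look-alikes from the thing itself.
- models.search_frame(name, camera): "point" ([x, y, z] in mm, in world coordinates, good to about 4 mm: the middle of the surface that is visible of it).
The state is a dict: "time_s": time; "qpos": joint angles; "qvel": joint speeds; "effort": joint torques, N m; "ee_pos": TCP position; "ee_rot": TCP orientation; "force": force on the tool from outside, world axes, zero at the start; "torque": the same for the moment, N m; "gripper_width": finger opening in mm; "gripper_force": force on a finger pad.
Only numpy, scipy, OpenCV 4.12 (cv2) and the standard library are available. Lean on these libraries where they do the work, as an engineer would, in place of code of your own. Each camera call takes 0.05 s, during which the arm holds its last target. There are 200 camera calls.

TASK

Slide the large loose gear along the bench, without lifting it off, until it sits home against both faces of the V-stop of the holding station; the lever stays up until then. Then push the black paddle of the spring-loaded lever down until the lever is level, so that its rubber foot clamps the gear, and finish while holding it there: do not let go. Leave the small gear, the pinion and the wrench where they are.

Things in the scene. Friction and masses are not known exactly. Their poses are not given: they have to be found in the camera images.
- gear: The large loose steel gear lying flat: 90 mm over the teeth, toothed disc 18 mm thick, with a 40 mm boss on top (24 mm high in all), about 0.6 kg. Too wide to grasp across. Origin at the centre of its underside; z is its axis, up. Acts as a round disc of 45 mm radius.
- station: Holding station fixed to the bench, yawed up to 0.3 rad. Origin on the bench at the nest centre. V-stop: two dark steel walls at 90 degrees, 16 mm high, on the +y side, mouth about 118 mm wide open to -y: the gear goes in along +y. Pivot post, 58 mm high, at x = +85 mm; the lever runs from it over the nest to the paddle at x = -95 mm. Gear and low fingers pass under the raised lever.
- seat (a point): The nest centre on the bench (same point as the station's origin): with the gear against both walls of the V its axis is here.
- lever (a joint): Angle of the spring-loaded lever in rad: 0 raised (rest, springs back here), 0.18 exactly level, 0.30 end stop. Pressing the paddle down increases it.
- paddle (a point): Centre of the top face of the black paddle (48 mm along the lever, 34 mm wide) at the lever's free end, 180 mm from the pivot. Its height is about 85 mm raised, 53 mm when level. Held level on the gear it pushes back with about 7 N, and 0.3 to 0.4 N per mm more. A push straight down on its middle is enough.
- foot: Rubber-faced round foot, 24 mm across, under the lever's middle, 85 mm from the pivot; origin at the centre of its face, about 32 mm above the bench when raised. Sprung (1.2 N per mm), it gives way upwards. With the lever level it presses on the gear's boss with about 9 N.
- small_gear: Bystander: small steel gear lying flat, 58 mm across, 24 mm high, beyond the V-stop's back. Origin under its centre.
- pinion: Bystander: steel double pinion standing upright, 36 mm across, 52 mm high. Origin under its centre.
- wrench: Bystander: steel wrench lying flat between the robot and the work. Origin under its middle.
Mind the look-alikes: they are no part of the job. What is shaped like the gear but pink is not meant.

How it is judged (in metres and radians):
On the way:
1. the gear sits home in the V-stop, the lever still up (horizontal distance between gear and seat below 0.005 m and value of joint lever below 0.05 rad and height (world z) of gear below 0.004 m), for 0.3 s.
At the end, for the whole second after the job is handed in: The gear lies flat on the bench with its axis within 5 mm of the nest centre; the fingers hold the lever within 0.05 rad of level (joint 0.13 to 0.23), pressing with more than 1.5 N, and the foot presses on the gear with 2 to 18 N, all through the last second (horizontal distance between gear and seat below 0.005 m and height (world z) of gear below 0.004 m and angle between gear's own z axis and vertical below 0.06 rad and linear speed of gear below 0.01 m/s and value of joint lever between 0.13 and 0.23 rad and contact force between foot and gear between 2 and 18 N and contact force between the fingers and anything else above 1.5 N); the arm keeps its last pose, push and grip.
It fails at once if the large gear is lifted off the bench by more than 12 mm or tipped over (height (world z) of gear above 0.012 m or angle between gear's own z axis and vertical above 0.3 rad).
It fails at once if the lever is pushed down past 0.12 rad before the gear is home (further than 12 mm from the nest centre) (value of joint lever above 0.12 rad and horizontal distance between gear and seat above 0.012 m).
It fails at once if the small gear, pinion or wrench is moved more than 15 mm (distance of any of small_gear, pinion, wrench from where it was at the start of the episode above 0.015 m).
It also fails if it takes over 64 s, if anything falls off the work surface, if the arm or the gripper's body presses on something with over 40 N, if the wrist force passes 120 N, or if a joint passes its speed limit or range.

## Working session

There is one attempt and no reset: what is moved stays moved. The work goes in short steps, Python scripts to look and compute and a shell command to move; the robot and the scene stay as the last step left them, time stands still between calls to the robot, and variables do not carry over. Pictures are saved under pics/ and viewed, at most 10 in all, crops included, and the job is handed in when it is done.

```bash
ls; mkdir -p pics; cat > h.py <<'E'
from workcell import env, grab_frame, camera_model, models
import numpy as np, cv2
from scipy.spatial.transform import Rotation as Rot
def shot(c,fn):
    im=grab_frame(c); cv2.imwrite('pics/'+fn+'.png',im); return im
def proj(c,X):
    m=camera_model(c); p=m['R']@np.array(X,float)+m['t']; u=m['K']@p; return u[:2]/u[2]
def ray(c,u,v,z):
    m=camera_model(c); R=np.array(m['R']);t=np.array(m['t']);d=R.T@np.linalg.inv(m['K'])@[u,v,1]; o=-R.T@t
    return o+d*(z-o[2])/d[2]
E
python3 - <<'E'
from h import *
a=shot('scene','scene0');b=shot('side','side0')
for c in ('scene','side'):
    for n in ('gear','station','lever','foot','paddle','small_gear','pinion','wrench'):
        for r in models.search_frame(n,c)[:3]:
            print(c,n,round(r['p'],2),np.round(r['point']),np.round(proj(c,r['point'])))
s=env.state();print(s['time_s'],s['ee_pos'],s['ee_rot'],s['force'])
E
```

```text
pics
scene gear 0.96 [ 661. -340.   18.] [138. 191.]
scene gear 0.72 [ 435. -312.   19.] [190. 155.]
scene gear 0.62 [ 557. -209.   18.] [197. 184.]
scene station 0.56 [614. 109.  17.] [289. 229.]
scene lever 0.64 [574.  80.  74.] [286. 199.]
scene paddle 0.76 [576.  73.  74.] [283. 199.]
scene small_gear 0.88 [560. 348.  18.] [387. 244.]
scene pinion 0.78 [ 753. -184.   42.] [162. 219.]
scene wrench 0.81 [384. 131.   9.] [327. 186.]
scene wrench 0.2 [ 555. -206.   19.] [198. 184.]
side gear 0.9 [ 386. -180.   19.] [364. 217.]
side gear 0.89 [ 645. -334.   18.] [327. 141.]
side gear 0.61 [ 538. -210.   17.] [327. 180.]
side station 0.74 [576. 115.  14.] [229. 235.]
side lever 0.85 [551.  74.  75.] [248. 217.]
side paddle 0.91 [551.  77.  77.] [247. 217.]
side small_gear 0.56 [543. 347.  16.] [156. 302.]
side pinion 0.67 [ 740. -186.   37.] [272. 142.]
side wrench 0.76 [380. 121.  12.] [282. 291.]
0.9 [ 260.31776748 -512.70483955  224.9973306 ] [ 1.79993483e+02 -4.20575012e-04  2.69172883e+01] [-0.40697904  1.02988566 -0.72290444]
```

View pics/scene0.png

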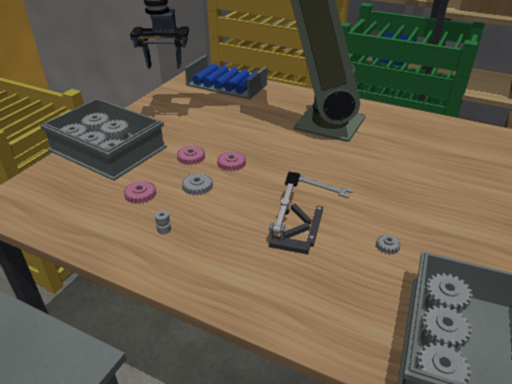

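View pics/side0.png

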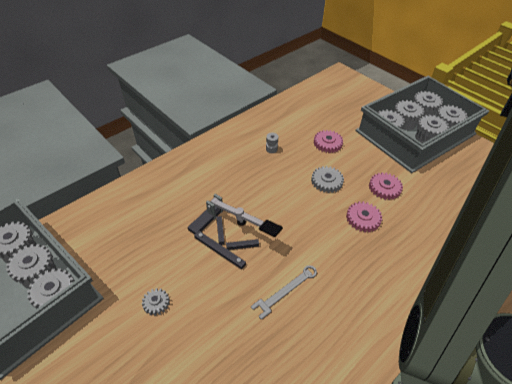

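Scene: the candidates are steel gear (197,184), pinks (190,155), (232,161) and (139,191), plus gears in the boxes (not loose). The large loose steel one at scene (197,184) / side (327,180) is the target. I'll check it in a close crop along with the station.

```bash
python3 - <<'E'
from h import *
a=cv2.imread('pics/scene0.png');b=cv2.imread('pics/side0.png')
f=lambda im,u,v,w,h,k:cv2.resize(im[v:v+h,u:u+w],None,fx=k,fy=k,interpolation=cv2.INTER_CUBIC)
# left col scene station/gear ; right side
top=np.hstack([f(a,255,165,100,95,4),f(b,180,185,100,95,4)])
bot=np.hstack([f(a,172,165,50,40,4),f(b,302,160,50,40,4)])
bot=cv2.copyMakeBorder(bot,0,0,0,400,cv2.BORDER_CONSTANT)
cv2.imwrite('pics/crop1.png',np.vstack([top,bot]))
for c,p in(('scene',(197,182)),('side',(327,178))): print(ray(c,*p,20))
for c in('scene','side'):
    m=camera_model(c);print(-np.array(m['R']).T@m['t'])
E
```

```text
[ 549.93120907 -212.2577537    20.        ]
[ 541.3365941 -212.5256595   20.       ]
[1447.33268998  435.69795313  802.54791078]
[118.12024791 450.69692334 813.04663229]
```

View pics/crop1.png

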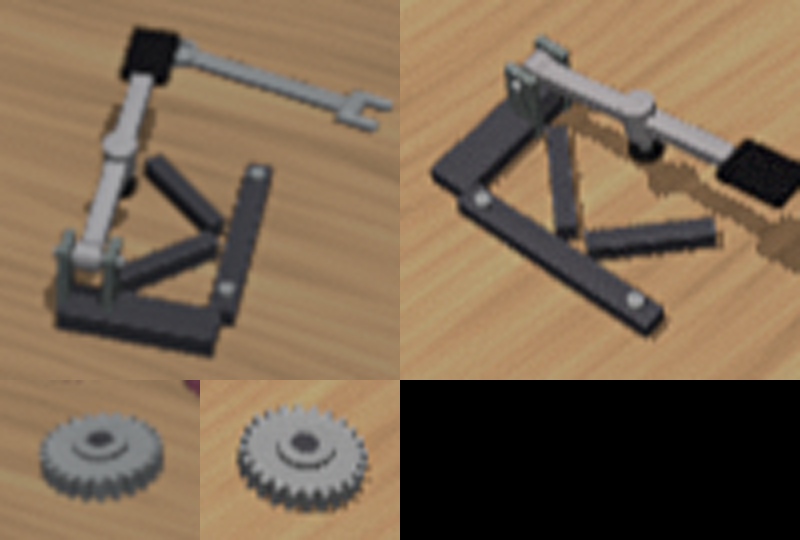

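The crops confirm it: grey toothed disc with boss at scene (197,180) and side (328,176). The station shows the paddle at (293,179) in scene and (271,228) in side, with the V open towards −y. Next I triangulate.

```bash
python3 - <<'E'
from h import *
P={}
for c in('scene','side'):
    m=camera_model(c);P[c]=np.array(m['K'])@np.c_[m['R'],m['t']]
pts={'gear':((197,179.5),(328.2,175.5)),'paddle':((292.7,178.7),(271.2,228)),'leverboss':((285,200.7),(240,211)),
'boltA':((319.2,208),(238.7,260)),'boltB':((311.7,237),(200.7,234.5))}
r={}
for k,(p,q) in pts.items():
    X=cv2.triangulatePoints(P['scene'],P['side'],np.float64(p),np.float64(q)).ravel();X=X[:3]/X[3];r[k]=X
    print(k,X.round(1),(proj('scene',X)-p).round(1),(proj('side',X)-q).round(1))
for a,b in(('paddle','leverboss'),('boltA','boltB')):
    d=r[b]-r[a];print(np.degrees(np.arctan2(d[1],d[0])),np.hypot(*d[:2]))
E
```

```text
gear [ 542.9 -217.2   23.9] [-0.3 -0.3] [-0.3  0.4]
paddle [488.1  59.9  79.8] [-0.5 -0.4] [-0.7  0.8]
leverboss [578.7  77.6  73.1] [-0.5 -0.3] [-0.6  0.6]
boltA [502.3 147.4  18.6] [-0.3 -0.2] [-0.4  0.4]
boltB [620.1 171.1  18.8] [-0.5 -0.3] [-0.6  0.6]
11.054596294539618 92.32368550830634
11.373465426023662 120.13732188758938
```

```bash
python3 -m crank '0 0 0 0 0 0 -10.1;0 0 0 0 0 0 -10.1;0 0 0 0 0 0 -10.2;0 0 0 0 0 0 -10.2;0 0 0 0 0 0 -10.1' 20; python3 -m crank '0 40 32 0 0 0 0;0 40 32 0 0 0 0;0 40 32 0 0 0 0;0 40 32 0 0 0 0;0 40 32 0 0 0 0;0 40 32 0 0 0 0;0 25 21 0 0 0 0;0 0 0 0 0 0 0'
cat >> h.py <<'E'
def wray(u,v,z,s):
    m=camera_model('wrist');M=np.array(m['mount']);R=Rot.from_euler('xyz',s['ee_rot'],degrees=True).as_matrix()
    d=R@M[:3,:3]@np.linalg.inv(m['K'])@[u,v,1];o=R@M[:3,3]+s['ee_pos'];return o+d*(z-o[2])/d[2]
def wproj(X,s):
    m=camera_model('wrist');M=np.array(m['mount']);R=Rot.from_euler('xyz',s['ee_rot'],degrees=True).as_matrix()
    p=M[:3,:3].T@(R.T@(np.array(X)-s['ee_pos'])-M[:3,3]);u=m['K']@p;return u[:2]/u[2]
E
python3 - <<'E'
from h import *
s=env.state();shot('wrist','w1')
print(s['ee_pos'],s['ee_rot'],s['gripper_width'],s['time_s'],wproj([543,-217,24],s))
for r in models.search_frame('gear','wrist'): print(r,wproj(r['point'],s))
E
```

```text
time_s: 1.52
ee_pos: [260.3, -512.7, 225.0]
ee_rot: [180.0, 0.0, 78.0]
force: [-0.3, 1.1, 0.3]
gripper_width: 46.7
gripper_force: 0.0
time_s: 2.52
ee_pos: [526.7, -298.0, 224.6]
ee_rot: [180.0, -0.0, 77.8]
force: [-0.2, -1.0, 0.2]
gripper_width: 45.7
gripper_force: 0.0
[ 526.71023449 -298.04022803  224.64648289] [ 1.79997977e+02 -1.20886884e-02  7.78108792e+01] 45.747432510005126 2.525 [250.8984119   88.35765305]
{'point': [394.8, -189.7, 18.9], 'p': 0.88} [103.81582226  93.27386083]
{'point': [650.8, -336.8, 15.8], 'p': 0.68} [370.25767603 178.24159737]
{'point': [420.9, -313.0, 20.5], 'p': 0.67} [161.08794952 201.64997357]
{'point': [544.9, -217.4, 20.6], 'p': 0.62} [252.82751659  88.48348313]
```

View pics/w1.png

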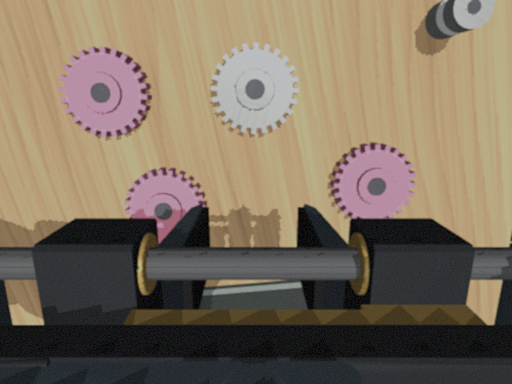

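The wrist view shows the steel gear at (255,89), dead ahead of the fingers, with pinks at (105,92), (377,187) and (163,210). I'll descend and push.

```bash
python3 -m crank '0 0 1 55 0 0 0;0 0 0 60 0 0 0;0 0 0 55 0 0 0;0 0 0 25 0 0 0;0 0 0 10 0 0 0;0 0 0 0 0 0 0' && python3 -m crank '0 10 0 0 0 0 0;0 10 0 0 0 0 0;0 8 0 0 0 0 0;0 8 0 0 0 0 0;0 8 0 0 0 0 0;0 10 0 0 0 0 0;0 10 0 0 0 0 0;0 0 0 0 0 0 0'
python3 - <<'E'
from h import *
s=env.state();shot('wrist','w2');print(s['ee_pos'],s['ee_rot'])
for r in models.search_frame('gear','wrist'): print(r,wproj(r['point'],s))
shot('scene','s2')
for r in models.search_frame('gear','scene'): print(r,proj('scene',r['point']))
E
```

```text
time_s: 3.38
ee_pos: [525.8, -300.6, 20.2]
ee_rot: [180.0, 0.0, 77.6]
force: [-0.0, 0.3, -0.1]
gripper_width: 45.7
gripper_force: 0.0
time_s: 4.38
ee_pos: [540.4, -236.7, 20.3]
ee_rot: [179.9, -0.0, 77.6]
force: [-0.9, -1.1, 0.8]
gripper_width: 45.6
gripper_force: 0.6
[ 540.43883912 -236.70859003   20.31900531] [ 1.79943417e+02 -9.39783650e-03  7.76476246e+01]
{'point': [658.4, -302.9, 12.1], 'p': 0.89} [486.41722399 304.92390359]
{'point': [429.5, -193.8, 15.5], 'p': 0.89} [ 16.14913276 206.87701989]
{'point': [552.2, -184.4, 22.0], 'p': 0.7} [251.91906494 136.63652742]
{'point': [562.4, -175.2, 19.8], 'p': 0.75} [205.5878328  187.68272679]
{'point': [662.7, -338.3, 16.5], 'p': 0.71} [138.14150879 192.12449385]
{'point': [408.9, -180.5, 22.6], 'p': 0.62} [230.16803018 160.32387438]
```

View pics/w2.png

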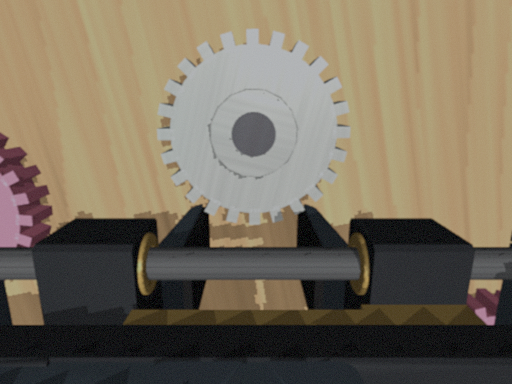

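```bash
python3 -m crank '0 10 0 0 0 0 0;0 15 0 0 0 0 0;0 18 0 0 0 0 0;0 18 0 0 0 0 0;0 18 0 0 0 0 0;0 18 0 0 0 0 0;0 18 0 0 0 0 0;0 18 0 0 0 0 0;0 12 0 0 0 0 0;0 8 0 0 0 0 0' && python3 -m crank '0 6 4 0.5 0 0 -4;0 6 4 0 0 0 -4;0 6 4 0.5 0 0 -4;0 6 4 0 0 0 -4;0 6 4 0 0 0 -4;0 6 4 0 0 0 -3.7;0 0 0 0 0 0 0'
python3 - <<'E'
from h import *
s=env.state();shot('wrist','w3');print(s['ee_pos'],s['ee_rot'])
for n in('gear','foot','lever','paddle','station'):
  for r in models.search_frame(n,'wrist')[:2]: print(n,r,wproj(r['point'],s))
E
```

```text
time_s: 5.82
ee_pos: [572.7, -87.0, 19.9]
ee_rot: [-180.0, 0.0, 77.7]
force: [-0.6, -3.2, 0.2]
gripper_width: 45.5
gripper_force: 1.5
time_s: 6.7
ee_pos: [599.2, -53.0, 19.5]
ee_rot: [179.9, 0.0, 101.3]
force: [1.7, -2.6, 1.1]
gripper_width: 45.4
gripper_force: 1.2
[599.16878951 -52.97605544  19.52477921] [1.79858552e+02 3.48216698e-02 1.01271159e+02]
gear {'point': [587.2, 3.0, 21.5], 'p': 0.93} [249.22780484 127.91485998]
station {'point': [664.9, 74.4, 3.5], 'p': 0.73} [443.06724483   5.61132129]
```

View pics/w3.png

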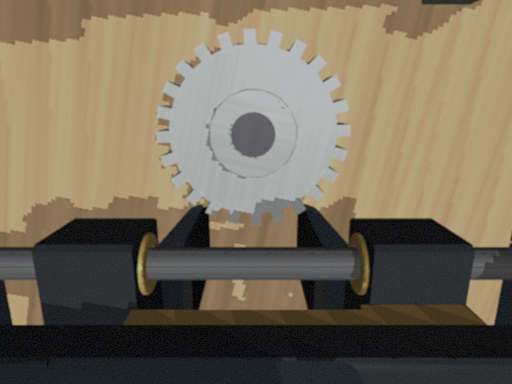

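```bash
python3 -m crank '0 8 1 0 0 0 0;0 10 1 0 0 0 0;0 10 1 0 0 0 0;0 10 1 0 0 0 0;0 10 1 0 0 0 0;0 8 1 0 0 0 0;0 6 0.5 0 0 0 0;0 4 0 0 0 0 0;0 0 0 0 0 0 0'
python3 - <<'E'
from h import *
s=env.state();shot('wrist','w4');shot('side','s4');shot('scene','c4');print(s['ee_pos'],s['ee_rot'],s['force'])
for c in('wrist','side','scene'):
  for n in('gear','foot','lever'):
    for r in models.search_frame(n,c)[:3]: print(c,n,r)
a=cv2.imread('pics/s4.png')[170:290,170:330];b=cv2.imread('pics/c4.png')[145:265,235:395]
cv2.imwrite('pics/crop4.png',cv2.resize(np.hstack([a,b]),None,fx=2.5,fy=2.5,interpolation=cv2.INTER_CUBIC))
E
```

```text
time_s: 8.12
ee_pos: [591.0, 12.5, 19.1]
ee_rot: [-179.9, 0.0, 101.3]
force: [0.4, -4.5, 3.6]
gripper_width: 45.2
gripper_force: 2.3
[590.95510002  12.45288226  19.09142818] [-1.79945536e+02  4.55870134e-02  1.01341913e+02] [ 0.37124324 -4.52406247  3.58010552]
wrist foot {'point': [567.2, 78.0, 37.7], 'p': 0.47}
wrist lever {'point': [573.9, 76.9, 75.0], 'p': 0.63}
side gear {'point': [642.9, -331.7, 14.5], 'p': 0.85}
side gear {'point': [393.7, -172.7, 19.6], 'p': 0.64}
side gear {'point': [567.5, 79.4, 17.0], 'p': 0.59}
side lever {'point': [553.7, 74.2, 77.7], 'p': 0.63}
scene gear {'point': [587.0, 71.9, 18.4], 'p': 0.86}
scene gear {'point': [433.9, -314.2, 20.8], 'p': 0.71}
scene gear {'point': [664.0, -340.9, 21.4], 'p': 0.66}
scene lever {'point': [570.4, 81.9, 73.5], 'p': 0.8}
```

View pics/crop4.png

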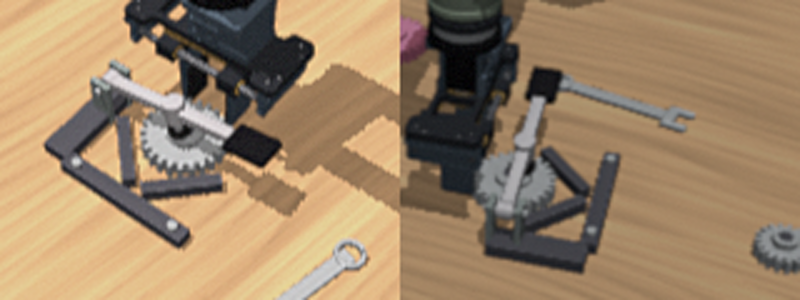

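The gear is at the V mouth under the raised lever, roughly 12 mm short. I'll push slowly and watch the force.

```bash
python3 -m crank '0 3 0 0 0 0 0;0 3 0 0 0 0 0;0 2 0 0 0 0 0;0 0 0 0 0 0 0';  python3 -m crank '0 2 0 0 0 0 0;0 0 0 0 0 0 0';python3 -m crank '0 2 0 0 0 0 0;0 0 0 0 0 0 0'
```

```text
time_s: 9.22
ee_pos: [590.1, 20.5, 19.0]
ee_rot: [180.0, 0.0, 101.3]
force: [0.9, -6.2, 3.7]
gripper_width: 45.5
gripper_force: 2.8
time_s: 9.48
ee_pos: [589.7, 22.3, 19.0]
ee_rot: [180.0, 0.0, 101.3]
force: [0.8, -4.5, 4.0]
gripper_width: 45.6
gripper_force: 2.9
time_s: 9.72
ee_pos: [589.8, 23.4, 19.1]
ee_rot: [179.9, 0.1, 101.4]
force: [0.7, -8.5, 2.9]
gripper_width: 45.3
gripper_force: 4.4
```

```bash
python3 -m crank '0 2 0 0 0 0 0;0 0 0 0 0 0 0';python3 -m crank '0 2 0 0 0 0 0;0 0 0 0 0 0 0'
```

```text
time_s: 9.98
ee_pos: [590.4, 24.0, 19.2]
ee_rot: [179.8, 0.3, 101.5]
force: [3.8, -13.2, 2.1]
gripper_width: 45.6
gripper_force: 6.3
time_s: 10.22
ee_pos: [590.8, 24.5, 19.4]
ee_rot: [179.8, 0.5, 101.6]
force: [5.4, -17.8, 1.3]
gripper_width: 45.4
gripper_force: 8.3
```

```bash
python3 - <<'E'
from h import *
w=shot('wrist','w5')[:230];a=shot('side','s5')[200:270,190:290];b=shot('scene','c5')[175:245,250:350]
o=cv2.resize(np.hstack([a,b]),(800,280),interpolation=cv2.INTER_CUBIC)
cv2.imwrite('pics/crop5.png',np.vstack([o,cv2.resize(w,(711,319)) if 0 else cv2.copyMakeBorder(w,0,0,0,288,cv2.BORDER_CONSTANT)]))
E
```

```text
(no output)
```

View pics/crop5.png

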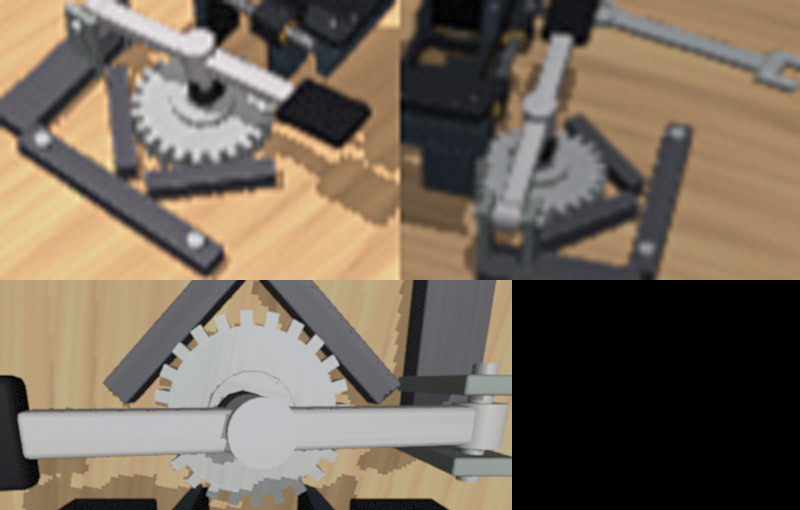

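Both walls are touched. The reaction is almost purely axial, and in the wrist view the gear (extents 157–347 px) sits symmetric in the V while the lever is still up. I'll back out straight, rise, close and go over the paddle.

```bash
python3 -m crank '0 0 0 0 0 0 0;0 -10 0 0 0 0 0;0 -20 0 0 0 0 0;0 -35 0 0 0 0 0;0 -45 0 0 0 0 0;0 -15 0 -20 0 0 0;1 0 0 -45 0 0 0;1 0 0 -45 0 0 0;1 0 0 -40 0 0 0;1 0 0 0 0 0 0' && python3 -m crank '1 25 -13 0 0 0 0;1 30 -16 0 0 0 0;1 35 -19 0 0 0 0;1 35 -19 0 0 0 0;1 30 -16 0 0 0 0;1 20 -11 0 0 0 0;1 0 0 0 0 0 0'
python3 - <<'E'
from h import *
s=env.state();grab_frame('wrist');print(s['ee_pos'],s['force'])
w=shot('wrist','w6');a=shot('side','s6')[200:270,190:290];b=shot('scene','c6')[165:235,250:350]
for c in('wrist','side','scene'):
  for n in('gear','paddle','foot'):
    for r in models.search_frame(n,c)[:2]: print(c,n,r)
o=cv2.resize(np.hstack([a,b]),(800,280),interpolation=cv2.INTER_CUBIC)
cv2.imwrite('pics/crop6.png',np.vstack([o,cv2.copyMakeBorder(w[:320],0,0,0,288,cv2.BORDER_CONSTANT)]))
E
```

```text
time_s: 11.62
ee_pos: [614.6, -94.4, 172.3]
ee_rot: [179.6, 0.1, 101.3]
force: [0.3, 0.4, -0.5]
gripper_width: 8.5
gripper_force: 0.0
time_s: 12.5
ee_pos: [485.3, 59.8, 168.3]
ee_rot: [-179.9, -0.0, 101.4]
force: [-0.1, -1.6, -0.6]
gripper_width: 0.5
gripper_force: 0.0
[485.27901272  59.77744589 168.29544525] [-0.14168962 -1.55602139 -0.62881161]
wrist gear {'point': [573.0, 88.3, 20.7], 'p': 0.82}
wrist paddle {'point': [549.4, 73.7, 74.1], 'p': 0.95}
wrist foot {'point': [570.5, 78.1, 37.9], 'p': 0.69}
side gear {'point': [644.9, -329.7, 14.0], 'p': 0.87}
side gear {'point': [569.4, 90.5, 18.0], 'p': 0.59}
side paddle {'point': [548.9, 75.4, 77.9], 'p': 0.95}
side foot {'point': [567.7, 83.7, 35.4], 'p': 0.45}
scene gear {'point': [406.9, -178.8, 22.7], 'p': 0.78}
scene gear {'point': [663.9, -337.9, 20.2], 'p': 0.7}
scene paddle {'point': [576.2, 74.5, 71.4], 'p': 0.98}
scene paddle {'point': [755.1, -182.6, 42.0], 'p': 0.15}
```

View pics/crop6.png

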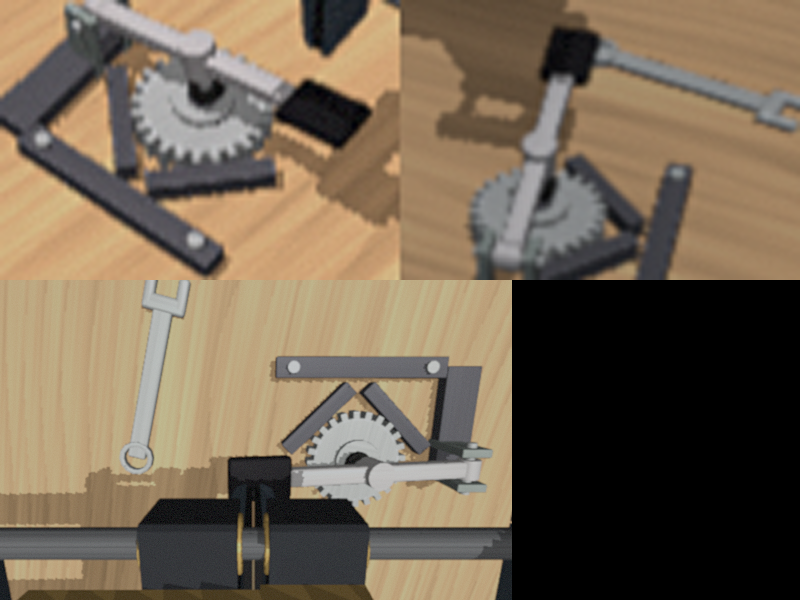

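```bash
python3 - <<'E'
from h import *
s=env.state()
L=[wray(*p,16,s)[:2] for p in((295,172),(356,112))];R=[wray(*p,16,s)[:2] for p in((364,106),(415,172))]
w=cv2.imread('pics/w6.png')
x=lambda a,b,c:abs(np.cross(b-a,c-a))/np.linalg.norm(b-a)
l,r,t=(wray(*p,18,s)[:2] for p in((306,175),(409,175),(357,131)))
print('width',np.linalg.norm(r-l)); c=(l+r)/2; u=np.array([-.196,.981]); c=t-45*u+0*c
print('c from top',c,'from sides',(l+r)/2,'wall dists',x(*L,c),x(*R,c))
d=[L[1]-L[0],R[1]-R[0]];print([np.degrees(np.arctan2(v[1],v[0])) for v in d])
# wall intersection -> nest
A=np.array([d[0],-d[1]]).T;k=np.linalg.solve(A,R[0]-L[0]);ap=L[0]+k[0]*d[0];print('apex',ap,'nest',ap-63.6*u)
for p in((229,178),(291,178)):print('paddle far corner',wray(*p,82,s))
a=np.array([wray(*p,82,s)[:2] for p in((229,178),(291,178))]).mean(0);print('paddle c',a-17*u, 'tcp',s['ee_pos'])
E
```

```text
width 94.92274573482312
c from top [578.58211662  76.18728876] from sides [580.96913022  81.66689714] wall dists 43.900219985677474 47.77606543376728
[np.float64(57.21340098257354), np.float64(-37.56544937674546)]
apex [569.62443464 143.35031411] nest [582.09003464  80.95871411]
paddle far corner [467.09102603  70.20802449  82.        ]
paddle far corner [511.69441204  79.11873964  82.        ]
paddle c [492.72471903  57.98638207] tcp [486.35943221  59.04669859 168.91897754]<stdin>:5: DeprecationWarning: Arrays of 2-dimensional vectors are deprecated. Use arrays of 3-dimensional vectors instead. (deprecated in NumPy 2.0)
```

```bash
python3 -m crank '1 0 4 20 0 0 0;1 0 0 25 0 0 0;1 0 0 17 0 0 0;1 0 0 0 0 0 0' && python3 -m crank '1 0 0 5 0 0 0;1 0 0 5 0 0 0;1 0 0 5 0 0 0;1 0 0 0 0 0 0' && python3 -m crank '1 0 0 5 0 0 0;1 0 0 5 0 0 0;1 0 0 5 0 0 0;1 0 0 0 0 0 0'
```

```text
time_s: 13.65
ee_pos: [489.3, 59.9, 105.9]
ee_rot: [-179.8, -0.0, 101.3]
force: [-0.3, 0.6, 0.5]
gripper_width: 0.4
gripper_force: 0.0
time_s: 14.15
ee_pos: [490.2, 59.9, 91.8]
ee_rot: [-180.0, 0.0, 101.3]
force: [-1.2, -0.2, 0.9]
gripper_width: 0.7
gripper_force: 0.5
time_s: 14.65
ee_pos: [489.7, 59.9, 76.5]
ee_rot: [-179.9, -0.0, 101.3]
force: [-2.1, -0.7, 3.4]
gripper_width: 0.5
gripper_force: 1.4
```

```bash
python3 -m crank '1 0 0 4 0 0 0;1 0 0 4 0 0 0;1 0 0 3 0 0 0;1 0 0 0 0 0 0' && python3 -m crank '1 0 0 2 0 0 0;1 0 0 0 0 0 0;1 0 0 0 0 0 0'
python3 - <<'E'
from h import *
s=env.state();print(s['ee_pos'],s['force'])
w=shot('wrist','w7');a=shot('side','s7')[195:265,190:290];b=shot('scene','c7')[165:235,250:350]
for c in('wrist','side','scene'):
  for n in('gear','paddle'):
    for r in models.search_frame(n,c)[:2]: print(c,n,r)
o=cv2.resize(np.hstack([a,b]),(800,280),interpolation=cv2.INTER_CUBIC)
cv2.imwrite('pics/crop7.png',np.vstack([o,cv2.resize(w[50:210,200:500],(600,320),interpolation=cv2.INTER_CUBIC) @ np.eye(3) if 0 else cv2.copyMakeBorder(cv2.resize(w[50:210,200:500],(600,320),interpolation=cv2.INTER_CUBIC),0,0,0,200,cv2.BORDER_CONSTANT)]))
E
```

```text
time_s: 15.15
ee_pos: [489.6, 59.9, 65.8]
ee_rot: [-179.9, 0.0, 101.3]
force: [-3.4, -0.7, 5.9]
gripper_width: 0.5
gripper_force: 3.0
time_s: 15.52
ee_pos: [489.6, 59.8, 64.1]
ee_rot: [-179.9, 0.0, 101.3]
force: [-4.0, -0.7, 6.4]
gripper_width: 0.3
gripper_force: 3.6
[489.55903731  59.82116436  64.05666205] [-3.98165321 -0.68336502  6.35289141]
wrist gear {'point': [569.6, 94.7, 21.3], 'p': 0.84}
wrist paddle {'point': [569.7, 83.5, 51.1], 'p': 0.62}
side gear {'point': [569.6, 91.7, 20.8], 'p': 0.96}
side gear {'point': [386.1, -183.0, 17.3], 'p': 0.92}
side paddle {'point': [568.0, 78.8, 53.8], 'p': 0.65}
side paddle {'point': [568.6, 93.2, 17.7], 'p': 0.64}
scene gear {'point': [436.6, -313.6, 19.9], 'p': 0.68}
scene gear {'point': [407.7, -181.3, 21.1], 'p': 0.63}
scene paddle {'point': [589.2, 80.8, 53.0], 'p': 0.73}
```

View pics/crop7.png

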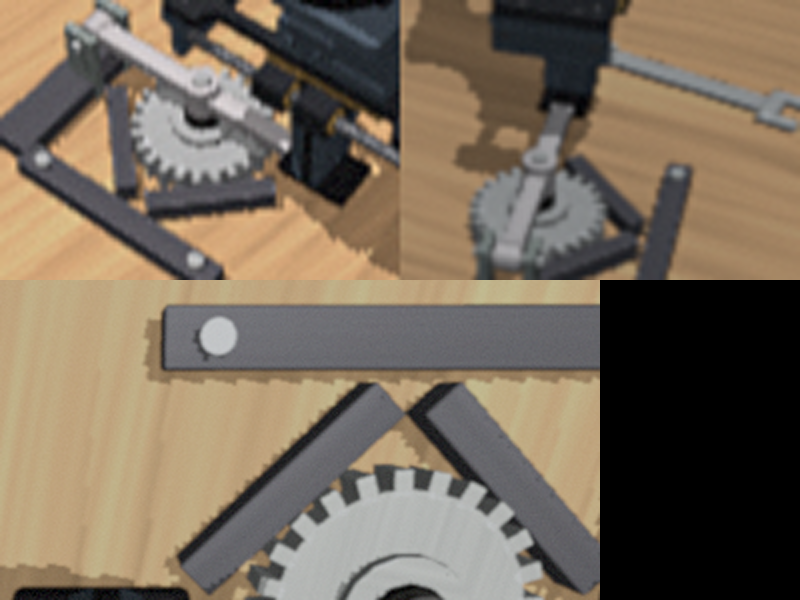

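The gear is against both walls, the lever is level (tips at 53 mm, 6.4 N upward), and the foot is on the boss at about (200,110) in the side crop. I'm handing in.

```bash
python3 -c "
from workcell import env
print(env.job_done())"
```

```text
the job is handed in; nothing more can be done
None
```

The large steel gear is seated against both faces of the V-stop, and the fingers are holding the lever level with its foot on the gear's boss. I handed the job in after about 16 s; no verdict came back, and the foot's force on the gear was not measured (about 6.4 N pushed back on the fingers).

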